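# Strip a printing roller and hang its frame up

## Robot

A 6-joint arm with a two-finger parallel gripper is mounted at the origin on the work surface. World frame = base frame: x ahead of the robot, y to its left, z up, the work surface at z = 0. Lengths are in m, angles in rad, forces in N, time in s.
With the tool pointing down it reaches from about 0.325 to 1 m from the base axis. Payload 5.1 kg.
Tool frame: the origin (TCP) lies midway between the tips of the shut fingers; the grasp point (between the pads) lies 19 mm behind it; z points along the fingers, y is the line along which they close (so a half turn about z gives the same grasp; the last joint's range is limited). The gripper opens to 85 mm and grips with 20 to 120 N. Pads are 22 mm wide; open, the fingers measure 114 mm over their backs; the gripper's body (76 mm by 85 mm) begins 54 mm behind the grasp point. The pads swing forward as they close: fully open they stand 13 mm farther back than shut.
Start: joints at [1.133, 0.124, 1.65, -0, 1.367, -0.083], TCP at [0.226, 0.609, 0.231] pointing down, gripper open.
Joint ranges: [-2.61, 2.61], [-1.02, 2.33], [0.03, 2.71], [-1.35, 4.49], [0.32, 2.68], [-2.91, 2.91]. Speed limits (rad/s): [2.57, 2.57, 3.14, 3.14, 3.14, 3.14].

## Interface

Orientations are given as a 3x3 rotation matrix whose columns are the frame's x, y, z axes.
In Python, from plant import state, capture, job_done, outline_of gives the robot as it stands.
- The arm moves only by the tool move_arm, never from a script. Its argument "targets" is a list of rows, each a list of 7 numbers: the turn, a rotation vector about the tool's x, y, z in degrees, then the shift along the tool's x, y, z in cm, then the finger opening in cm, from 0 to 8.54. In form: [[rx, ry, rz, x, y, z, claw], ...]. A call has 1 to 10 rows; each row is the pose to reach, as a shift and turn from the pose commanded when the call began, along the tool's axes at that moment; what a row does not reach only later rows make up. A row lasts 1/10 s, in which the tool goes at most 50 mm and 8.59 degrees, less where a joint would pass 70% of its speed; a pose out of reach is approached as far as the arm can. A call with a gripper value outside its range is refused whole. The fingers move at their own pace and stop on an object; "newtons" is the grip in N (left out, the last holds). Time passes only in rows, so rows that repeat a pose let the fingers close. It gives the time, the measured TCP pose, the force, the opening and the grip force at its end, in the units of the state.
- state(): the state, without advancing time (a new reading comes with each control period).
- capture(name): name is "side" or "top"; returns a dict with "img" (384x512x3 uint8, blue, green, red), "vfov" (degrees; the focal length in pixels is half the picture's height over the tangent of half this angle, whatever the lens; pixels are square), "cx", "cy" (the principal point, pixels), "cam_to_world" (4x4, takes a point from camera to world coordinates). Camera axes: x right, y up, looking along -z (the intrinsics and any distortion apply to the point x, -y, -z); pixel columns grow to the right and rows downward; lengths in m; the calibration is good to about 2 mm. A picture is of the moment at which its call begins. There is no depth.
- job_done(): hands the job in; it is judged then, once.
Trained networks look in the newest picture that a camera, given by its name, has taken for a name from the list of things; names that differ only in an ending like _2 or _b are one class to them, and where a whole thing is asked for, a point or a joint stands for the part that bears it (a point fixed in the world has none). Each returns a list of dicts, best first, with "p" (0 to 1); they miss things now and then, are a little off and sometimes report something else, mostly with a low value. They report only what shows in the picture. A call takes as long as a camera call.
- outline_of(target, camera): "region" (384x512 bool, what is visible of it) and "box" ([left, top, right, bottom] in pixels, round what is visible of it).
The state is a dict: "clock": time; "joint_positions": joint angles; "qvel": joint speeds; "tau": joint torques, N m; "position": TCP position; "orientation": TCP orientation; "ft_force": force on the tool from outside, world axes, zero at the start; "torque": the same for the moment, N m; "gripper_width": finger opening in m; "grasp_force": force on a finger pad.
Only numpy, scipy, OpenCV 4.12 (cv2) and the standard library are available. Lean on these libraries where they do the work, as an engineer would, in place of code of your own. Each camera call takes 0.05 s, during which the arm holds its last target. There are 200 camera calls.

## Task

Printing is over: with the roller frame left standing in the wooden tool block, pull the inky rubber printing sleeve straight off its spindle, past the spring catch, without mashing its soft relief in the grip, and lay it gently in the white wash tray. Hang the bare frame gently by its spindle on the steel hook beside the frame already there, handle hanging down, without knocking that one off. Leave the ink jar, the ink bottle and the tin where they stand.

Things in the scene. Friction and masses are not known exactly. Their poses are not given: they have to be found in the camera images.
- frame: roller frame standing handle-down in the block; it can turn in its hole and lean a few mm. Origin: centre of the handle's foot; z up the handle; +x from the spindle's flange to its free end. Round wooden handle 26 mm across, z 0 to 105. From its top an 8 mm rod slants from (x 0, z 112) to (x -55, z 140), climbs to z 172 and turns in to the flange. 180 g, centre of mass near x -9, z 108
- frame_seat (a point): point on that frame's spindle axis straight above the handle (frame x 0, z 172 mm), about where it balances. Spindle: smooth 15 mm round bar along frame x at z 172, from the flange (22 mm across, x -44 to -40) to the free end at x +30. Below it are 48 mm of free height down to the rod, open at the free end
- frame_catch (a point): the spring catch of that frame, on the spindle axis at frame x -30, z 172 mm: two spring balls that stand 2.5 mm proud of the spindle, one on top and one below; the spindle's sides are smooth there
- sleeve: black rubber printing sleeve, slick with ink, 40 mm across, 64 mm long, bore 16.5 mm, 90 g. Origin at its centre, x its axis. Sits on the spindle at frame x -39.5 to +24.5, against the flange. Comes off only towards frame +x: 12 to 20 N for the first 10 mm, until its lip has passed the catch balls, then freely; clear after 70 mm. A grip of 20 N slips on it; over 45 N mashes its relief
- block: hardwood tool block screwed to the bench, 85 x 125 x 70 mm (x, y, z), origin centre of its underside. Round hole for the handle 28 mm across, 58 mm deep at (0, +25) mm, mouth at z 70; the handle's foot rests at z 12. Two small lino cutters stand fixed at its -y end, up to z 115 mm
- hook: steel hook stand screwed to the bench: a level flat arm 14 mm wide, 5 mm thick, top at z 245 mm, along the stand's x axis from the 20 mm square post (x +100 to +120 mm, no higher than the arm) to an upturned end at x -75 mm, 18 mm above the arm. Origin on the bench below the arm; base plate 6 mm thick from x +50. Nothing else stands under the arm
- hook_mid (a point): point on the top of the arm above the stand's origin (z = 245 mm)
- hung_frame: a frame like the first, bare, already hanging on the arm near the post with its spindle across the arm and its handle down; same origin and axes as frame
- hung_frame_seat (a point): point on the hung frame's spindle axis straight above its handle; its place along the arm is hook x = 40 to 52 mm
- tray: white enamel wash tray, open, fixed, 160 x 210 x 32 mm (x, y, z), walls and floor 4 mm; origin centre of its underside
- ink_jar: black ink jar with white lid, 66 mm across, 62 mm high, origin centre of its foot; a bystander
- ink_bottle: small brown glass bottle, 38 mm across, 95 mm high, origin centre of its foot; a bystander
- tin: flat round metal tin, 62 mm across, 26 mm high, origin centre of its foot; a bystander

How it is judged:
By the outcome, as a careful person would: the job done as asked, in the order asked, and still so for the second after the job is handed in, with the robot touching nothing.
It also fails if it takes over 72 s, if anything falls off the work surface, if the arm or the gripper's body presses on something with over 40 N, if the wrist force passes 120 N, or if a joint passes its speed limit or range.

## Working session

There is one attempt and no reset: what is moved stays moved. The work goes in short steps, Python scripts to look and compute and a tool call to move; the robot and the scene stay as the last step left them, time stands still between calls to the robot, and variables do not carry over. Pictures are saved under pics/ and viewed, at most 10 in all, crops included, and the job is handed in when it is done.

Besides the shell and the picture viewer there is one more tool, called after "Call:" as name(argument=value, ...), one argument or row to a line, values as JSON. move_arm: Moves the arm, as the interface text tells. Its arguments: {"type":"object","properties":{"targets":{"type":"array","items":{"type":"array","items":{"type":"number"}}},"newtons":{"type":"number"}},"required":["targets"]}

```bash
ls; mkdir -p pics; python3 - <<'E'
from plant import state,capture,outline_of
import cv2,numpy as np
s=state();print(s)
for c in ("side","top"):
    d=capture(c);cv2.imwrite(f"pics/{c}0.png",d["img"])
    print(c,d["vfov"],d["cx"],d["cy"],np.round(d["cam_to_world"],4).tolist(),[k for k in d])
    for t in ["frame","sleeve","block","hook","hung_frame","tray","ink_jar","ink_bottle","tin","frame_seat","frame_catch","hook_mid","hung_frame_seat"]:
        try: print(t,[(round(o["p"],2),o["box"]) for o in outline_of(t,c)][:2])
        except Exception as e: print(t,e)
E
```

```text
pics
{'clock': 0.0, 'joint_positions': array([ 1.13337364e+00,  1.24510715e-01,  1.65170617e+00,  1.56153142e-05,
        1.36752311e+00, -8.25804366e-02]), 'qvel': array([ 0.00062229,  0.000211  , -0.00108478, -0.00055829,  0.00045953,
       -0.00160592]), 'tau': array([-1.66364658e-03, -4.23617077e+01, -3.65450764e+01, -1.93016022e-04,
        7.08799489e-03, -1.13494613e-05]), 'position': array([0.22558071, 0.60892802, 0.23003039]), 'orientation': array([[-9.37700118e-01,  3.47444434e-01, -9.23481594e-04],
       [ 3.47445609e-01,  9.37698134e-01, -1.93868419e-03],
       [ 1.92361934e-04, -2.13876402e-03, -9.99997694e-01]]), 'ft_force': array([-0.6296786 , -0.36461271, -0.000914  ]), 'torque': array([0.00885011, 0.00046598, 0.00322029]), 'grasp_force': 0.0, 'gripper_width': 0.08558895721702342}
side 52.438729146854016 252.69625457117687 193.519762567629 [[0.737, 0.4199, -0.5297, 0.0434], [-0.6759, 0.4641, -0.5725, -0.5679], [0.0054, 0.7799, 0.6259, 0.8341], [0.0, 0.0, 0.0, 1.0]] ['img', 'vfov', 'cx', 'cy', 'cam_to_world']
frame [(0.79, [245.4, 207.9, 266.9, 242.0]), (0.15, [133.
[... 975 characters left out ...]
ld']
frame [(0.57, [269.9, 209.4, 275.0, 218.4])]
sleeve [(0.62, [246.5, 205.2, 269.0, 221.3])]
block [(0.55, [239.9, 201.9, 282.0, 238.2]), (0.18, [247.5, 207.1, 271.4, 223.4])]
hook [(0.76, [351.1, 193.2, 403.4, 272.8])]
hung_frame [(0.64, [365.2, 221.4, 403.0, 238.0]), (0.33, [245.7, 209.6, 274.3, 216.8])]
tray [(0.82, [111.3, 210.7, 185.3, 273.5])]
ink_jar [(0.86, [184.7, 155.9, 205.6, 179.5]), (0.33, [115.2, 184.5, 136.7, 207.5])]
ink_bottle [(0.66, [302.1, 159.0, 316.2, 173.7])]
tin [(0.88, [115.6, 184.5, 137.2, 207.2])]
frame_seat []
frame_catch [(0.42, [247.7, 211.7, 276.3, 220.0])]
hook_mid [(0.74, [354.5, 199.5, 400.5, 275.0])]
hung_frame_seat [(0.86, [367.8, 223.4, 405.4, 240.4])]
```

```bash
python3 - <<'E'
import cv2
a=cv2.imread("pics/side0.png");cv2.imwrite("pics/side1.png",cv2.resize(a[160:390,120:410],(757,600),interpolation=2))
b=cv2.imread("pics/top0.png");cv2.imwrite("pics/top1.png",cv2.resize(b[145:285,230:417],(800,599),interpolation=2))
E
```

```text
(no output)
```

View pics/side1.png

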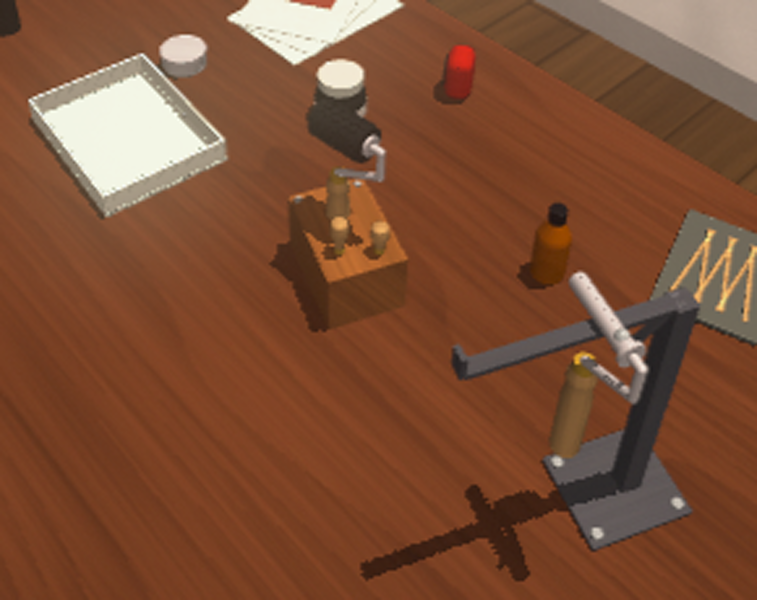

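View pics/top1.png

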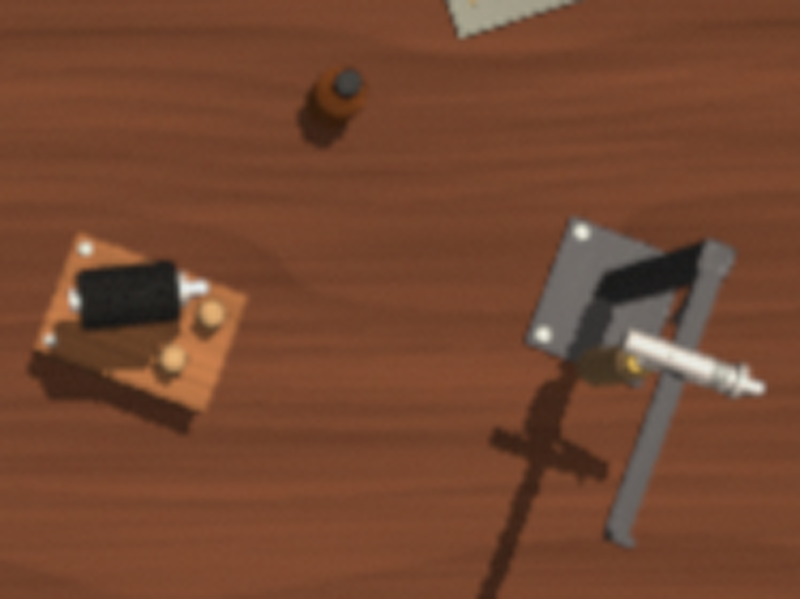

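```bash
cat > h.py <<'E'
import numpy as np,cv2
from scipy.optimize import least_squares,minimize
def proj(d,P):
    T=np.linalg.inv(d["cam_to_world"]);p=np.atleast_2d(P)@T[:3,:3].T+T[:3,3]
    f=192/np.tan(np.radians(d["vfov"]/2))
    return np.c_[d["cx"]+f*p[:,0]/-p[:,2], d["cy"]-f*p[:,1]/-p[:,2]]
def back(d,px,z):
    f=192/np.tan(np.radians(d["vfov"]/2));M=d["cam_to_world"]
    r=M[:3,:3]@[(px[0]-d["cx"])/f,-(px[1]-d["cy"])/f,-1];o=M[:3,3]
    return o+r*(z-o[2])/r[2]
def cyl(c,u,L,r,n=24):
    u=u/np.linalg.norm(u);a=np.cross(u,[.3,.2,.9]);a/=np.linalg.norm(a);b=np.cross(u,a)
    t=np.linspace(0,2*np.pi,n);ring=r*(np.outer(np.cos(t),a)+np.outer(np.sin(t),b))
    return np.vstack([c+ring-u*L/2,c+ring+u*L/2])
def silh(d,P,k=8):
    h=cv2.convexHull(((proj(d,P)+.5)*k).astype(np.float32))
    m=np.zeros((384*k//2,512*k//2),np.uint8)
    return h
def fitcyl(ds,masks,x0,L,r):
    """x0 = cx,cy,cz,yaw,pitch; match area, centroid and second moments"""
    def mom(m): 
        return np.array([m["m10"]/m["m00"],m["m01"]/m["m00"],m["mu20"]/m["m00"]/8,m["mu11"]/m["m00"]/8,m["mu02"]/m["m00"]/8])
    obs=[mom(cv2.moments(k.astype(np.uint8),True)) for k in masks]
    def res(v):
        u=np.array([np.cos(v[3])*np.cos(v[4]),np.sin(v[3])*np.cos(v[4]),np.sin(v[4])]);out=[]
        for d,o in zip(ds,obs):
            h=cv2.convexHull(proj(d,cyl(v[:3],u,L,r)).astype(np.float32))
            out.append(mom(cv2.moments(h))-o)
        return np.concatenate(out+[[v[4]*20]])
    s=least_squares(res,x0,x_scale=[.01,.01,.01,.1,.1]);return s.x,s.fun
E
python3 - <<'E'
from h import *
from plant import capture,outline_of,state
D={c:capture(c) for c in("side","top")}
ms=[outline_of("sleeve",c)[0]["region"] for c in D]
p=[np.argwhere(m).mean(0)[::-1] for m in ms];print([m.sum() for m in ms],p)
x,f=fitcyl(list(D.values()),ms,[*back(D["top"],p[1],.184),np.pi/2,0],.064,.020)
print("sleeve",x.round(4),np.round(f,2))
tc=lambda q:np.array(q)/4.278+[230-.4,145-.4]
sc=lambda q:np.array(q)/2.61+[120-.3,160-.3]
def fit(fn,obs,x0):
    s=least_squares(lambda v:np.concatenate([proj(D[c],fn(v,P))[0]-q for P,c,q in obs]),x0);print(s.x.round(4),s.fun.round(1));return s.x
def pl(v,P):
    c,s=np.cos(v[2]),np.sin(v[2]);return np.array([v[0]+c*P[0]-s*P[1],v[1]+s*P[0]+c*P[1],P[2]])
# block: +y end away from cutters
B=fit(pl,[((.0425,.0625,.07),"top",tc((80,235))),((.0425,-.0625,.07),"top",tc((247,295))),((-.0425,-.0625,.07),"top",tc((205,412))),((-.0425,.0625,.07),"top",tc((35,350))),
 ((-.0425,.0625,.07),"side",sc((290,197))),((.0425,-.0625,.07),"side",sc((405,262))),((-.0425,-.0625,.07),"side",sc((326,290))),((-.0425,-.0625,.0),"side",sc((330,328)))],[.43,.03,0])
print("hole",pl(B,(0,.025,.07)))
H=fit(pl,[((-.077,0,.263),"top",tc((622,540))),((.11,0,.245),"top",tc((715,255))),((-.077,0,.263),"side",sc((458,350))),((.11,0,.245),"side",sc((683,300))),((-.075,0,.240),"side",sc((463,376)))],[.4,-.3,0])
print("hook mid",pl(H,(0,0,.245)))
for nm in ["hung_frame"]:
    a=back(D["top"],tc((628,340)),.2525);b=back(D["top"],tc((735,380)),.2525);print("hung free,flange",a,b,np.linalg.norm(a-b))
for c in D:
    for t,z in(("tray",.016),):
        b=outline_of(t,c)[0]["region"];print(t,back(D[c],np.argwhere(b).mean(0)[::-1],z))
t=tc  # tray corners top
o=outline_of("tray","top")[0]["region"].astype(np.uint8)
print("rect",cv2.minAreaRect(np.argwhere(o)[:,::-1].astype(np.float32)))
for n,z in(("ink_jar",.03),("ink_bottle",.05),("tin",.013)):
    b=outline_of(n,"top")[0]["region"];print(n,back(D["top"],np.argwhere(b).mean(0)[::-1],z))
s=state();print(proj(D["top"],s["position"]),proj(D["side"],s["position"]))
E
```

```text
[np.int64(363), np.int64(356)] [array([251.25619835, 208.08264463]), array([259.61235955, 213.93820225])]
sleeve [ 0.5516 -0.0144  0.1846  1.5709  0.    ] [ 0.33 -0.2   0.79  0.78  0.86  0.    0.27  0.07  0.4  -0.09  0.  ]
[ 0.5384 -0.0325 -0.3796] [ 1.1  0.9  1.6  1.9  1.4  1.5  1.4  0.9 -0.9 -1.2  1.2 -2.3  0.7 -4.2
 -0.7 -1.2]
hole [ 0.54763022 -0.00928447  0.07      ]
[ 0.4624 -0.335  -0.3811] [ 2.   2.4  1.7  1.1  0.5  0.2  1.  -2.8 -1.3 -2.3]
hook mid [ 0.46241824 -0.33500726  0.245     ]
hung free,flange [ 0.51601062 -0.31351551  0.2525    ] [ 0.49078392 -0.37734439  0.2525    ] 0.06863316838739615
tray [0.48222965 0.30323873 0.016     ]
tray [0.48543906 0.31298661 0.016     ]
rect ((149.48361206054688, 241.68032836914062), (71.70429992675781, 53.5971565246582), 5.19442892074585)
ink_jar [0.71258276 0.17182231 0.03      ]
ink_bottle [ 0.70188224 -0.16953268  0.05      ]
tin [0.62529525 0.38885456 0.013     ]
[[ 15.95296387 345.5770939 ]] [[ 26.97744142 141.58561614]]
```

View pics/top0.png

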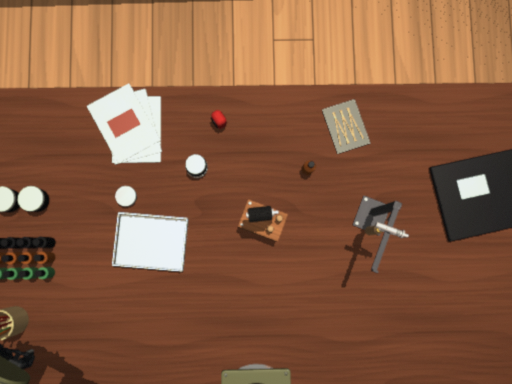

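```bash
cat >> h.py <<'E'
def Rdown(yawdeg,tilt=0):
    a=np.radians(yawdeg);x=np.array([np.cos(a),np.sin(a),0]);z=np.array([0,0,-1.]);return np.c_[x,np.cross(z,x),z]
def go(p,yaw):
    from plant import state
    from scipy.spatial.transform import Rotation as Ro
    s=state();R=s["orientation"]
    print("turn",np.degrees(Ro.from_matrix(R.T@Rdown(yaw)).as_rotvec()).round(2),"shift cm",(R.T@(np.array(p)-s["position"])*100).round(2))
E
python3 -c "
from h import *
go((.5515,-.0145,.27),91.5)"
```

```text
turn [-0.    0.   68.17] shift cm [-52.22 -47.2   -3.87]
```

Call:
move_arm(
  targets=[
    [0,0,68.2,-52.2,-47.2,-3.9,6.5],
    [0,0,68.2,-52.2,-47.2,-3.9,6.5],
    [0,0,68.2,-52.2,-47.2,-3.9,6.5],
    [0,0,68.2,-52.2,-47.2,-3.9,6.5],
    [0,0,68.2,-52.2,-47.2,-3.9,6.5],
    [0,0,68.2,-52.2,-47.2,-3.9,6.5],
    [0,0,68.2,-52.2,-47.2,-3.9,6.5],
    [0,0,68.2,-52.2,-47.2,-3.9,6.5],
    [0,0,68.2,-52.2,-47.2,-3.9,6.5],
    [0,0,68.2,-52.2,-47.2,-3.9,6.5],
  ],
)

```text
clock: 2.9
position: [0.4573, 0.165, 0.2595]
orientation: [[-0.026, 1.0, 0.001], [1.0, 0.026, 0.0], [0.0, 0.001, -1.0]]
ft_force: [1.3, 0.4, -0.2]
gripper_width: 0.0653
grasp_force: 0.0
```

```bash
python3 -c "
from h import *
go((.5515,-.0145,.27),91.5)"
```

```text
turn [ 0.07 -0.02 -0.03] shift cm [-18.18   8.96  -1.04]
```

Call:
move_arm(
  targets=[
    [0,0,0,-18.2,9,-1,6.5],
    [0,0,0,-18.2,9,-1,6.5],
    [0,0,0,-18.2,9,-1,6.5],
    [0,0,0,-18.2,9,-1,6.5],
    [0,0,0,-18.2,9,-1,6.5],
    [0,0,0,-18.2,9,-1,6.5],
    [0,0,0,-18.2,9,-1,6.5],
  ],
)

```text
clock: 3.6
position: [0.551, -0.0121, 0.2688]
orientation: [[-0.026, 1.0, -0.0], [1.0, 0.026, 0.0], [0.0, -0.0, -1.0]]
ft_force: [0.4, 1.0, -0.1]
gripper_width: 0.0649
grasp_force: 0.0
```

```bash
python3 - <<'E'
from h import *
from plant import *
go((.5515,-.0145,.165),91.5)
s=state();d=capture("side");p=s["position"];R=s["orientation"]
w=s["gripper_width"]/2
im=cv2.resize(d["img"][130:260,170:340],(784,600),interpolation=2);k=600/130
for q in(p+R[:,1]*w,p-R[:,1]*w,p,[.5515,-.0145,.184],[.5515,.0175,.184],[.5515,-.0465,.184]):
    u=(proj(d,q)[0]-[170,130]+.5)*k;cv2.circle(im,tuple(int(v) for v in u),3,(0,255,0),-1);print(u)
cv2.imwrite("pics/a.png",im)
E
```

```text
turn [-0.03 -0.03 -0.  ] shift cm [-0.24  0.05 10.38]
[419.12639764 212.49013088]
[329.55579692 263.87504873]
[375.18210285 237.70012121]
[378.33429725 362.24500415]
[339.94768994 334.60658833]
[418.16419272 390.92258963]
```

View pics/a.png

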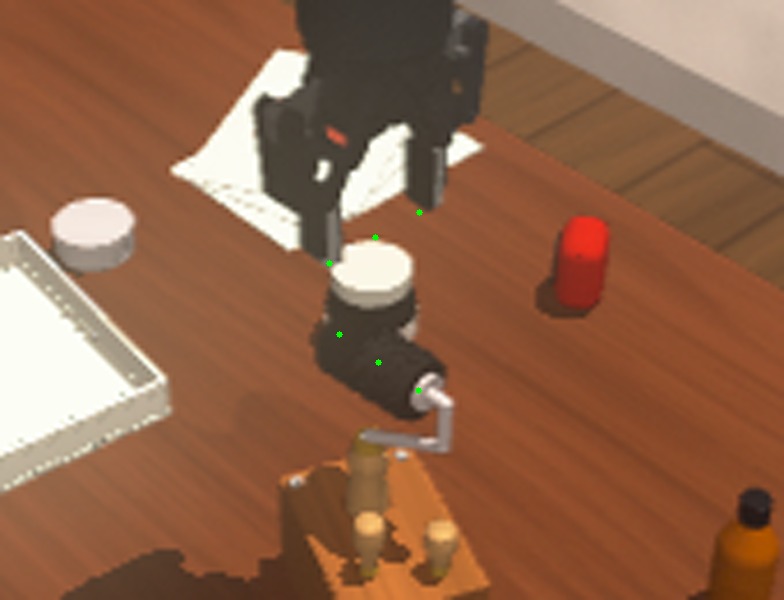

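Call:
move_arm(
  targets=[
    [0,0,0,-0.2,0,5,6.5],
    [0,0,0,-0.2,0,8,6.5],
    [0,0,0,-0.2,0,10.4,6.5],
    [0,0,0,-0.2,0,10.4,6.5],
    [0,0,0,-0.2,0,10.4,6.5],
  ],
)

```text
clock: 4.15
position: [0.5512, -0.0137, 0.1654]
orientation: [[-0.027, 1.0, -0.0], [1.0, 0.027, 0.0], [0.0, -0.0, -1.0]]
ft_force: [0.3, -0.7, 0.3]
gripper_width: 0.0651
grasp_force: 0.0
```

Call:
move_arm(
  targets=[
    [0,0,0,0,0,0,3.5],
    [0,0,0,0,0,0,3.5],
    [0,0,0,0,0,0,3.5],
    [0,0,0,0,0,0,3.5],
    [0,0,0,0,0,0,3.5],
    [0,0,0,0,0,0,3.5],
  ],
  newtons=36,
)

```text
clock: 4.75
position: [0.5528, -0.0148, 0.1675]
orientation: [[-0.026, 1.0, 0.004], [1.0, 0.026, 0.0], [-0.0, 0.004, -1.0]]
ft_force: [-0.4, 0.7, 6.6]
gripper_width: 0.0391
grasp_force: 38.9
```

Call:
move_arm(
  targets=[
    [0,0,0,0,0,-0.2,3.5],
    [0,0,0,0.3,0,-0.2,3.5],
    [0,0,0,0.6,0,-0.2,3.5],
    [0,0,0,0.9,0,-0.2,3.5],
    [0,0,0,1.2,0,-0.2,3.5],
    [0,0,0,1.5,0,-0.2,3.5],
    [0,0,0,1.8,0,-0.2,3.5],
  ],
)

```text
clock: 5.45
position: [0.5522, -0.0004, 0.1688]
orientation: [[-0.026, 1.0, 0.003], [1.0, 0.026, -0.009], [-0.01, 0.003, -1.0]]
ft_force: [0.1, -18.0, 5.5]
gripper_width: 0.039
grasp_force: 39.1
```

Call:
move_arm(
  targets=[
    [0,0,0,0.3,0,0,3.5],
    [0,0,0,0.6,0,0,3.5],
    [0,0,0,0.9,0,0,3.5],
  ],
)

```text
clock: 5.75
position: [0.5509, 0.0123, 0.1672]
orientation: [[-0.025, 1.0, 0.0], [1.0, 0.025, 0.001], [0.001, 0.0, -1.0]]
ft_force: [0.1, -0.4, 2.3]
gripper_width: 0.0392
grasp_force: 38.9
```

```bash
python3 - <<'E'
from h import *
from plant import *
print(state()["position"],state()["ft_force"])
d=capture("side");o=outline_of("sleeve","side")
print([(x["p"],x["box"]) for x in o])
im=cv2.resize(d["img"][150:260,180:325],(791,600),interpolation=2)
cv2.imwrite("pics/b.png",im)
E
```

```text
[0.55087702 0.01234183 0.1672223 ] [ 0.10322344 -0.36577118  2.30350444]
[(0.52, [241.1, 195.1, 259.7, 217.1])]
```

View pics/b.png

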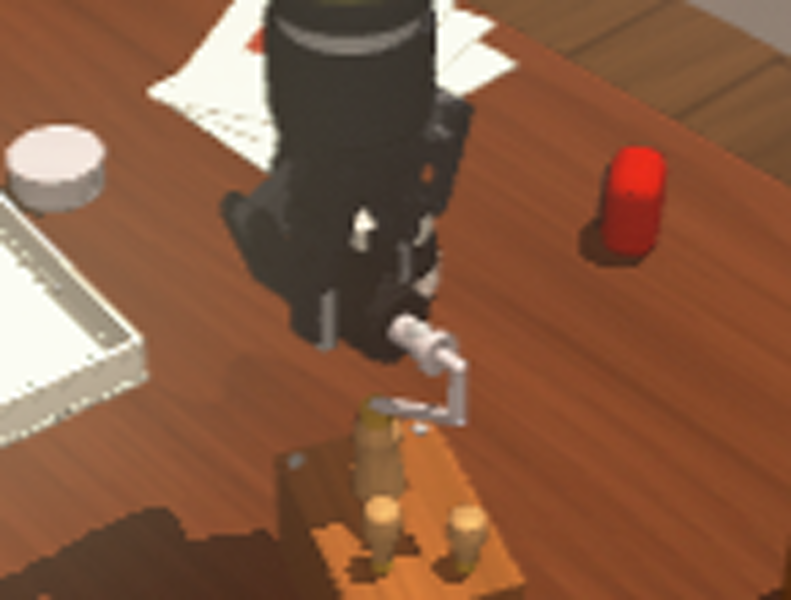

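The sleeve has come past the catch: bare spindle shows between sleeve (380,330) and flange (435,350). I'll pull the rest.

Call:
move_arm(
  targets=[
    [0,0,0,1,0,0,3.5],
    [0,0,0,2,0,0,3.5],
    [0,0,0,3,0,0,3.5],
    [0,0,0,4,0,0,3.5],
    [0,0,0,5,0,0,3.5],
    [0,0,0,6,0,0,3.5],
    [0,0,0,7,0,0,3.5],
    [0,0,0,8,0,0,3.5],
  ],
)

```text
clock: 6.65
position: [0.5486, 0.0932, 0.1668]
orientation: [[-0.026, 1.0, -0.0], [1.0, 0.026, 0.0], [0.0, -0.0, -1.0]]
ft_force: [-0.2, -0.4, -1.6]
gripper_width: 0.0391
grasp_force: 38.5
```

```bash
python3 - <<'E'
from h import *
from plant import *
print(state()["position"],state()["ft_force"])
d=capture("side");
im=cv2.resize(d["img"][150:260,160:305],(791,600),interpolation=2)
cv2.imwrite("pics/c.png",im)
go((.475,.305,.20),91.5)
E
```

```text
[0.54856044 0.09316302 0.16683424] [-0.16267897 -0.3836798  -1.60740723]
turn [-0.01 -0.06  0.03] shift cm [21.26 -6.79 -3.28]
```

View pics/c.png

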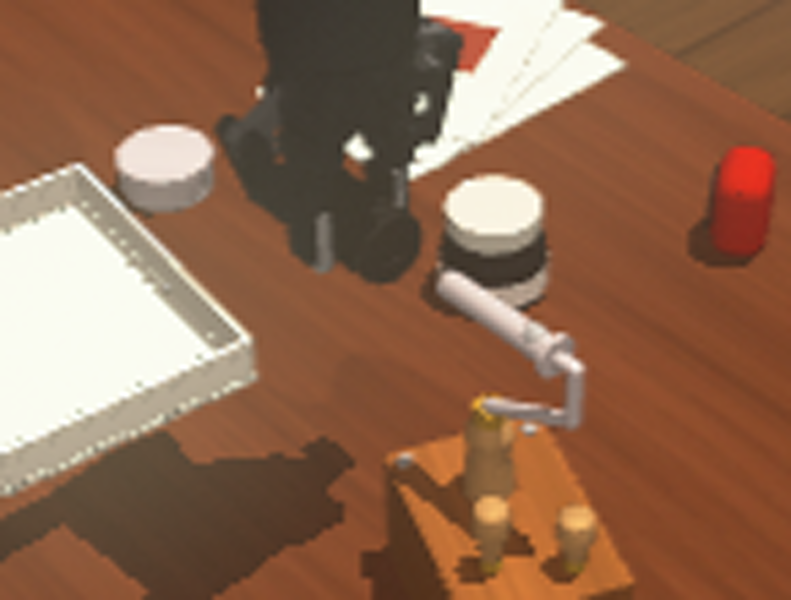

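The sleeve is free in the gripper, and the frame still stands in the block with its bare spindle from (440,280) to (555,350).

Call:
move_arm(
  targets=[
    [0,0,0,21.2,-6.8,-3.3,3.5],
    [0,0,0,21.2,-6.8,-3.3,3.5],
    [0,0,0,21.2,-6.8,-3.3,3.5],
    [0,0,0,21.2,-6.8,-3.3,3.5],
    [0,0,0,21.2,-6.8,1,3.5],
    [0,0,0,21.2,-6.8,5,3.5],
    [0,0,0,21.2,-6.8,9,3.5],
    [0,0,0,21.2,-6.8,12,3.5],
    [0,0,0,21.2,-6.8,13.7,3.5],
    [0,0,0,21.2,-6.8,13.7,3.5],
  ],
)

```text
clock: 7.7
position: [0.4728, 0.3012, 0.0265]
orientation: [[-0.026, 1.0, -0.006], [1.0, 0.026, -0.003], [-0.003, -0.006, -1.0]]
ft_force: [0.6, -0.7, -0.0]
gripper_width: 0.0392
grasp_force: 38.4
```

```bash
python3 - <<'E'
from h import *
from plant import *
print(state()["position"],state()["ft_force"])
d=capture("side");
im=cv2.resize(d["img"][130:260,110:280],(784,600),interpolation=2)
cv2.imwrite("pics/d.png",im)
E
```

```text
[0.47275385 0.30123558 0.02651605] [ 0.5949681  -0.69741341 -0.01574403]
```

View pics/d.png

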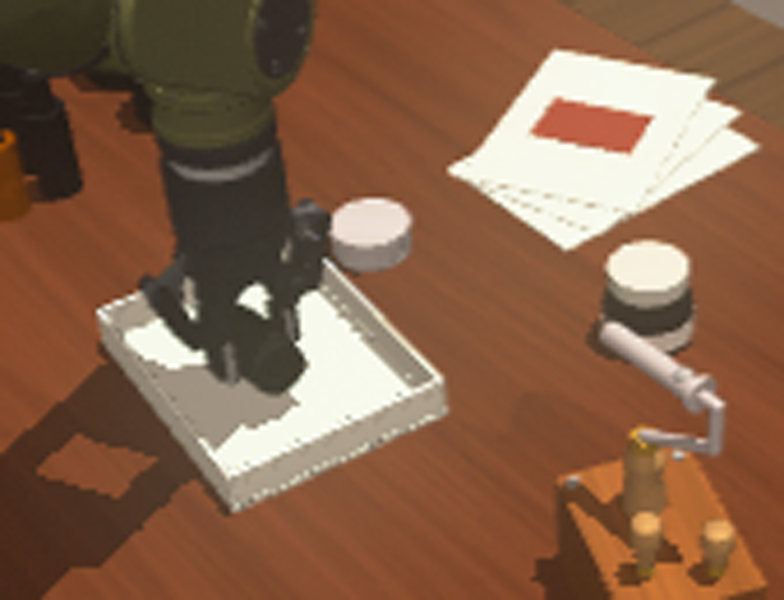

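Over the tray, well inside the walls. Lowering slowly.

Call:
move_arm(
  targets=[
    [0,0,0,0,0,0.3,3.5],
    [0,0,0,0,0,0.6,3.5],
    [0,0,0,0,0,0.9,3.5],
    [0,0,0,0,0,1.2,3.5],
    [0,0,0,0,0,1.3,3.5],
    [0,0,0,0,0,1.3,3.5],
  ],
)

```text
clock: 8.35
position: [0.4751, 0.3023, 0.0168]
orientation: [[-0.026, 1.0, -0.0], [1.0, 0.026, -0.0], [-0.0, -0.0, -1.0]]
ft_force: [-0.9, -0.2, -0.6]
gripper_width: 0.0395
grasp_force: 38.4
```

Call:
move_arm(
  targets=[
    [0,0,0,0,0,0.15,3.5],
    [0,0,0,0,0,0.3,3.5],
    [0,0,0,0,0,0.45,3.5],
    [0,0,0,0,0,0.6,3.5],
    [0,0,0,0,0,0.7,3.5],
    [0,0,0,0,0,0.7,3.5],
  ],
)

```text
clock: 8.95
position: [0.4751, 0.3023, 0.0097]
orientation: [[-0.026, 1.0, -0.0], [1.0, 0.026, -0.0], [-0.0, -0.0, -1.0]]
ft_force: [0.6, -0.8, 0.3]
gripper_width: 0.0393
grasp_force: 38.4
```

Call:
move_arm(
  targets=[
    [0,0,0,0,0,0.1,3.5],
    [0,0,0,0,0,0.15,3.5],
    [0,0,0,0,0,0.15,3.5],
  ],
)

```text
clock: 9.25
position: [0.4755, 0.3025, 0.0088]
orientation: [[-0.026, 1.0, 0.0], [1.0, 0.026, 0.0], [0.0, 0.0, -1.0]]
ft_force: [0.1, -0.3, 1.1]
gripper_width: 0.0392
grasp_force: 38.7
```

Call:
move_arm(
  targets=[
    [0,0,0,0,0,0,4.3],
    [0,0,0,0,0,0,4.6],
    [0,0,0,0,0,0,5.2],
    [0,0,0,0,0,0,6],
    [0,0,0,0,0,0,6],
    [0,0,0,0,0,-2,6],
    [0,0,0,0,0,-5,6],
    [0,0,0,0,0,-10,6],
    [0,0,0,0,0,-15,6],
    [0,0,0,0,0,-22,4],
  ],
)

```text
clock: 10.25
position: [0.4749, 0.3022, 0.2102]
orientation: [[-0.026, 1.0, -0.0], [1.0, 0.026, -0.0], [-0.0, -0.0, -1.0]]
ft_force: [0.9, 0.5, 0.4]
gripper_width: 0.047
grasp_force: 0.0
```

```bash
python3 - <<'E'
from h import *
from plant import *
print(state()["position"],state()["ft_force"])
D={c:capture(c) for c in("side","top")}
a=D["side"]["img"][130:260,110:300];b=D["top"]["img"][190:290,100:300]
im=np.vstack([cv2.resize(a,(500,342),interpolation=2),cv2.resize(b,(500,250),interpolation=2)])
cv2.imwrite("pics/e.png",im)
for c in D:
    for t in("sleeve","frame"):
        for o in outline_of(t,c)[:2]:
            q=np.argwhere(o["region"]).mean(0)[::-1];print(c,t,o["p"],o["box"],q,back(D[c],q,.024 if t=="sleeve" else .15))
E
```

```text
[0.47486796 0.30217558 0.21024099] [0.93359769 0.47074029 0.41082872]
side sleeve 0.77 [154.9, 199.7, 173.7, 219.2] [165.43902439 208.7804878 ] [0.47246001 0.30136316 0.024     ]
side frame 0.59 [240.1, 199.2, 266.0, 242.3] [252.52367688 219.61002786] [ 0.54912167 -0.02131615  0.15      ]
top sleeve 0.65 [143.6, 238.3, 164.7, 251.4] [155.76190476 244.61428571] [0.47638971 0.29351161 0.024     ]
top frame 0.46 [243.2, 210.9, 275.8, 223.9] [259.56650246 215.00492611] [ 0.55174591 -0.01609542  0.15      ]
```

View pics/e.png

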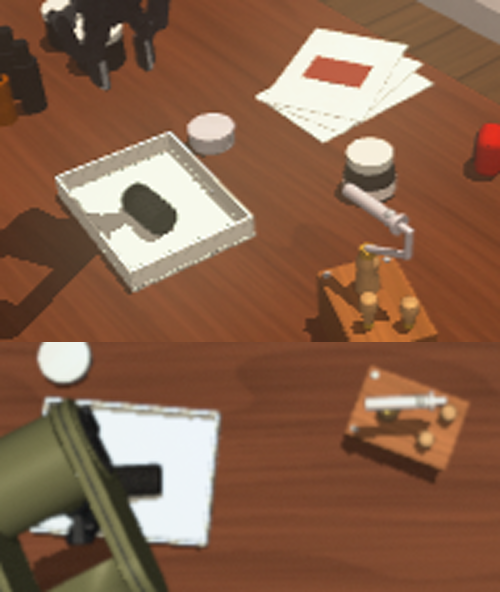

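```bash
python3 - <<'E'
from h import *
from plant import *
d=capture("top");s=capture("side")
def seg(d,x0,x1,y0,y1,cond):
    im=d["img"].astype(int)
    m=cond(im);k=np.zeros_like(m);k[y0:y1,x0:x1]=m[y0:y1,x0:x1]
    n,l,st,_=cv2.connectedComponentsWithStats(k.astype(np.uint8));i=1+st[1:,4].argmax()
    pts=np.argwhere(l==i)[:,::-1].astype(np.float32)
    vx,vy,cx,cy=cv2.fitLine(pts,cv2.DIST_L2,0,.01,.01).ravel();t=(pts-[cx,cy])@[vx,vy]
    return len(pts),np.array([cx,cy])+np.outer([t.min(),t.max()],[vx,vy])
br=lambda im:(im.min(2)>135)
def T(n,pts,d,z):
    a,b=[back(d,p,z) for p in pts];v=a-b
    print(n,pts.round(1).tolist(),a.round(4),b.round(4),"len",np.linalg.norm(v).round(4),"yaw",np.degrees(np.arctan2(v[1],v[0])).round(1))
n,p=seg(d,242,276,205,222,br);T("top spindle",p,d,.184)
n,p=seg(d,373,412,218,242,br);T("top hung",p,d,.2525)
n,p=seg(d,368,402,238,275,lambda im:(np.ptp(im,2)<25) & (im.max(2)>60));T("top arm",p,d,.245)
n,p=seg(s,235,270,192,225,br);T("side spindle",p,s,.184)
n,p=seg(s,335,372,262,300,br);T("side hung",p,s,.2525)
n,p=seg(s,290,345,270,310,lambda im:(np.ptp(im,2)<25)& (im.max(2)<130));T("side arm",p,s,.245)
for c,dd,b in(("top",d,(340,180,415,280)),("side",s,(285,255,395,370))):
    cv2.imwrite(f"pics/h_{c}.png",dd["img"][b[1]:b[3],b[0]:b[2]])
A=cv2.resize(d["img"][183:279,345:415],(437,600),interpolation=2);B=cv2.resize(s["img"][250:310,290:375],(360,254),interpolation=2)
C=cv2.resize(s["img"][190:247,225:305],(360,256),interpolation=2)
o=np.zeros((600,800,3),np.uint8);o[:,:437]=A;o[:254,440:]=B;o[300:556,440:]=C;cv2.imwrite("pics/f.png",o)
E
```

```text
top spindle [[245.89999389648438, 214.3000030517578], [275.0, 212.89999389648438]] [0.552  0.0224 0.184 ] [ 0.5544 -0.0569  0.184 ] len 0.0794 yaw 91.8
top hung [[376.3999938964844, 223.6999969482422], [407.79998779296875, 235.5]] [ 0.5171 -0.3135  0.2525] [ 0.4851 -0.3937  0.2525] len 0.0863 yaw 68.3
top arm [[373.1000061035156, 271.0], [384.8999938964844, 237.3000030517578]] [ 0.3958 -0.3016  0.245 ] [ 0.4818 -0.3363  0.245 ] len 0.0927 yaw 158.1
side spindle [[241.0, 200.0], [265.8999938964844, 217.1999969482422]] [0.5528 0.0274 0.184 ] [ 0.5544 -0.0642  0.184 ] len 0.0916 yaw 91.0
side hung [[340.1000061035156, 261.8999938964844], [361.79998779296875, 290.3999938964844]] [ 0.518  -0.3086  0.2525] [ 0.4924 -0.3774  0.2525] len 0.0735 yaw 69.6
side arm [[293.70001220703125, 297.5], [344.8999938964844, 283.29998779296875]] [ 0.3935 -0.3009  0.245 ] [ 0.4882 -0.344   0.245 ] len 0.1041 yaw 155.6
```

View pics/f.png

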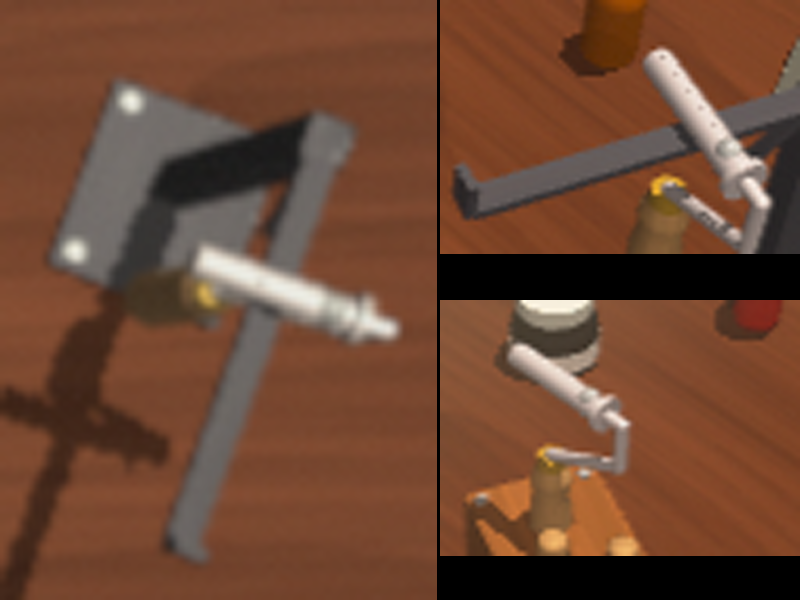

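The sleeve lies in the tray. The bare frame still stands in the block, and the hung frame is on the arm near the post. Next I take the spindle near its free end.

```bash
python3 -c "
from h import *
go((.5526,.013,.24),91.4)"
```

```text
turn [-0.22  0.11  0.07] shift cm [-29.08   7.09  -3.39]
```

Call:
move_arm(
  targets=[
    [0,0,0,-29,7.1,-3.5,3.2],
    [0,0,0,-29,7.1,-3.5,3.2],
    [0,0,0,-29,7.1,-3.5,3.2],
    [0,0,0,-29,7.1,-3.5,3.2],
    [0,0,0,-29,7.1,-3.5,3.2],
    [0,0,0,-29,7.1,-3.5,3.2],
    [0,0,0,-29,7.1,-3.5,3.2],
    [0,0,0,-29,7.1,-3.5,3.2],
    [0,0,0,-29,7.1,-3.5,3.2],
  ],
)

```text
clock: 11.55
position: [0.553, 0.0151, 0.2419]
orientation: [[-0.026, 1.0, -0.003], [1.0, 0.026, 0.001], [0.001, -0.003, -1.0]]
ft_force: [-0.3, -0.5, -0.7]
gripper_width: 0.0321
grasp_force: 0.0
```

```bash
python3 - <<'E'
from h import *
from plant import *
go((.5526,.013,.166),91.4)
s=state();p=s["position"];R=s["orientation"];w=s["gripper_width"]/2;print(p)
d=capture("side");im=cv2.resize(d["img"][150:250,190:320],(780,600),interpolation=2)
for q in(p+R[:,1]*w,p-R[:,1]*w,[.5526,.013,.184],[.5533,-.017,.184]):
    u=(proj(d,q)[0]-[190,150]+.5)*6;cv2.circle(im,tuple(int(v) for v in u),3,(0,255,0),-1)
cv2.imwrite("pics/g.png",im)
E
```

```text
turn [-0.15 -0.04  0.11] shift cm [-0.22 -0.02  7.59]
[0.55295735 0.01514005 0.24194981]
```

View pics/g.png

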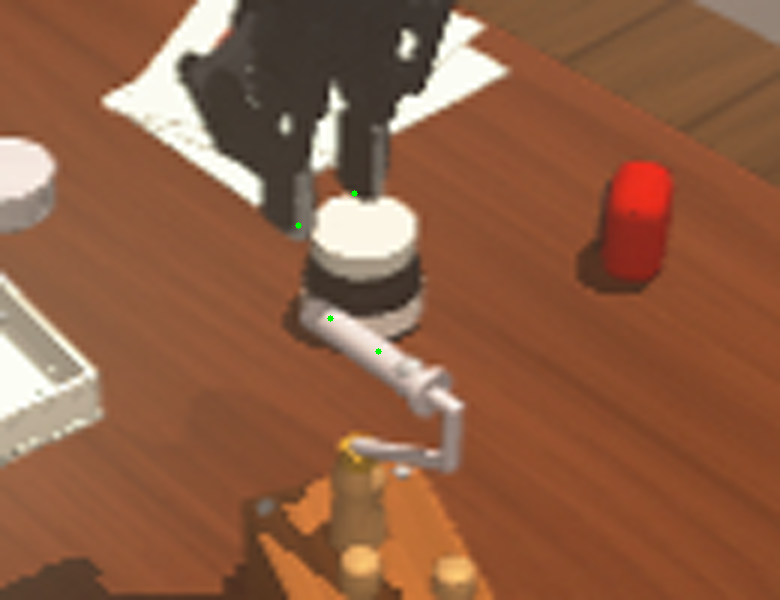

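Call:
move_arm(
  targets=[
    [0,0,0,-0.2,0,4,3.2],
    [0,0,0,-0.2,0,6.5,3.2],
    [0,0,0,-0.2,0,7.5,3.2],
    [0,0,0,-0.2,0,7.5,3.2],
    [0,0,0,-0.2,0,7.5,3.2],
  ],
)

```text
clock: 12.1
position: [0.5543, 0.013, 0.1696]
orientation: [[-0.027, 1.0, 0.001], [1.0, 0.027, -0.0], [-0.0, 0.001, -1.0]]
ft_force: [0.2, 0.2, 1.7]
gripper_width: 0.0321
grasp_force: 0.0
```

Call:
move_arm(
  targets=[
    [0,0,0,0,0,0,1],
    [0,0,0,0,0,0,1],
    [0,0,0,0,0,0,1],
    [0,0,0,0,0,0,1],
    [0,0,0,0,0,0,1],
  ],
  newtons=60,
)

```text
clock: 12.6
position: [0.5549, 0.0125, 0.1707]
orientation: [[-0.026, 1.0, 0.003], [1.0, 0.026, 0.0], [0.0, 0.003, -1.0]]
ft_force: [-1.9, 1.7, 6.1]
gripper_width: 0.0129
grasp_force: 58.4
```

Call:
move_arm(
  targets=[
    [0,0,0,0,0,-0.4,1],
    [0,0,0,0,0,-0.8,1],
    [0,0,0,0,0,-1.4,1],
    [0,0,0,0,0,-2,1],
  ],
)

```text
clock: 13.0
position: [0.5535, 0.0123, 0.1885]
orientation: [[-0.026, 1.0, -0.001], [1.0, 0.026, -0.0], [0.0, -0.001, -1.0]]
ft_force: [-1.0, -0.4, -2.3]
gripper_width: 0.0128
grasp_force: 58.3
```

```bash
python3 - <<'E'
from h import *
from plant import *
s=state();print(s["position"],s["ft_force"],s["torque"],s["gripper_width"])
d=capture("side");im=cv2.resize(d["img"][150:250,190:320],(780,600),interpolation=2)
cv2.imwrite("pics/i.png",im)
E
```

```text
[0.55345376 0.01225207 0.1885161 ] [-0.99163887 -0.3574705  -2.34190652] [ 0.08248665 -0.02824398  0.03935431] 0.01276208027777283
```

View pics/i.png

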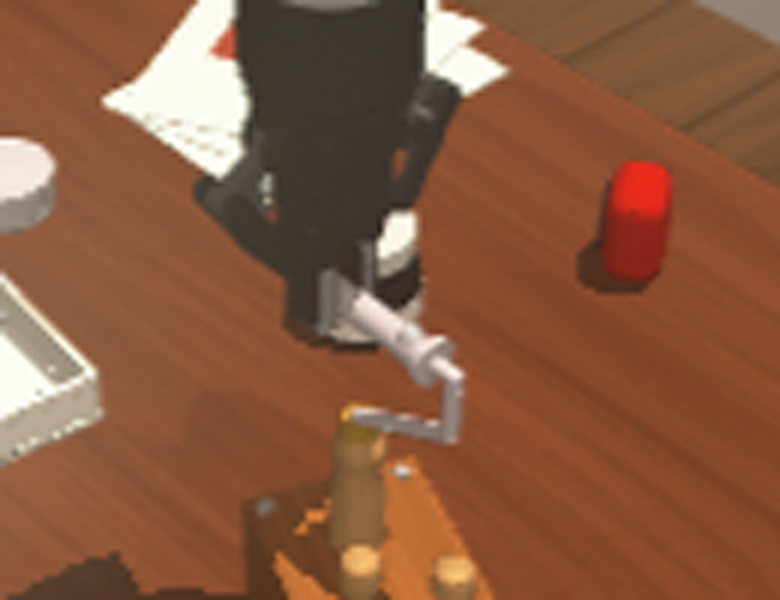

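The frame is held level near its free end and rising straight out of the block. I have used my picture allowance (11 views, one over by miscount), so from here I work by numbers only.

Call:
move_arm(
  targets=[
    [0,0,0,0,0,-1,1],
    [0,0,0,0,0,-3,1],
    [0,0,0,0,0,-6,1],
    [0,0,0,0,0,-9,1],
    [0,0,0,0,0,-12,1],
    [0,0,0,0,0,-16,1],
    [0,0,0,0,0,-20,1],
    [0,0,0,0,0,-23,1],
    [0,0,0,0,0,-25,1],
    [0,0,0,0,0,-26,1],
  ],
)

```text
clock: 14.05
position: [0.554, 0.0123, 0.4519]
orientation: [[-0.026, 1.0, 0.004], [1.0, 0.026, -0.0], [-0.0, 0.004, -1.0]]
ft_force: [0.2, -0.2, -2.0]
gripper_width: 0.0129
grasp_force: 58.5
```

```bash
python3 - <<'E'
from h import *
from plant import *
s=state();print(s["position"],s["ft_force"],s["gripper_width"],s["joint_positions"])
D={c:capture(c) for c in("side","top")}
from scipy.spatial.transform import Rotation as Ro
# frame skeleton projection vs mask
p=s["position"]
for c,d in D.items():
    o=outline_of("frame",c)[:2]
    for q in o: print(c,q["p"],q["box"],np.argwhere(q["region"]).mean(0)[::-1])
    seat=p+np.array([0,-.018,.0135])
    print(" pred foot,seat,elbow",proj(d,[seat+[0,0,-.172],seat,seat+[0,-.055,-.032]]).round(1).tolist())
# arm line; post; hung
d=D["top"];a=np.array([.4388,-.319,.245])
print("post",back(d,(397,204),.245),"end",back(d,(374.5,271.4),.263),back(D["side"],(294.8,290.2),.263))
go((.4475-.03*.375*1,-.3225-.03*.927,.45),68)
E
```

```text
[0.55395488 0.01230885 0.45194609] [ 0.22997174 -0.18299227 -1.99153593] 0.012949745910402278 [-7.46576770e-02 -1.36780600e-01  1.54716946e+00 -2.52160846e-05
  1.72692383e+00 -1.00364658e-01]
side 0.86 [242.3, 99.2, 271.5, 173.7] [253.43994413 136.56564246]
 pred foot,seat,elbow [[249.9, 171.1], [250.0, 104.6], [267.7, 127.6]]
 pred foot,seat,elbow [[257.8, 210.1], [260.8, 203.6], [284.9, 204.5]]
post [ 0.56792642 -0.37221164  0.245     ] end [ 0.39558812 -0.30017209  0.263     ] [ 0.39577916 -0.29973478  0.263     ]
turn [-1.100e-01  1.000e-02  2.347e+01] shift cm [-35.95 -12.65  -0.27]
```

```bash
python3 -c "
from h import *
go((.4349,-.3598,.46),67.6)"
```

```text
turn [-1.100e-01  1.000e-02  2.387e+01] shift cm [-36.9  -12.81  -1.27]
```

Call:
move_arm(
  targets=[
    [0,0,2,-1.5,-0.5,-1,1],
    [0,0,4,-4.5,-1.5,-1.3,1],
    [0,0,7,-8.5,-3,-1.3,1],
    [0,0,10,-13,-4.5,-1.3,1],
    [0,0,13,-17.5,-6,-1.3,1],
    [0,0,16,-22,-7.6,-1.3,1],
    [0,0,19,-26.5,-9.2,-1.3,1],
    [0,0,21,-30.5,-10.6,-1.3,1],
    [0,0,23,-34,-11.8,-1.3,1],
    [0,0,23.9,-36,-12.5,-1.3,1],
  ],
)

```text
clock: 15.25
position: [0.4359, -0.3537, 0.46]
orientation: [[0.387, 0.922, -0.003], [0.922, -0.387, 0.001], [0.0, -0.003, -1.0]]
ft_force: [1.4, 0.2, -1.8]
gripper_width: 0.0128
grasp_force: 58.4
```

```bash
python3 -c "
from h import *
from plant import state
s=state();print(s['ft_force'],s['qvel'].round(2))
go((.4349,-.3598,.2605),67.6)"
```

```text
[ 1.44254079  0.17866442 -1.76321487] [-0.32  0.15 -0.14  0.02 -0.01 -0.18]
turn [-0.16 -0.   -0.34] shift cm [-0.6   0.2  19.95]
```

Call:
move_arm(
  targets=[
    [0,0,0,-0.7,0,0,1],
    [0,0,0,-0.8,0,2,1],
    [0,0,0,-0.8,0,5,1],
    [0,0,0,-0.8,0,8.5,1],
    [0,0,0,-0.8,0,12,1],
    [0,0,0,-0.8,0,15,1],
    [0,0,0,-0.8,0,17.5,1],
    [0,0,0,-0.8,0,19,1],
    [0,0,0,-0.8,0,19.9,1],
    [0,0,0,-0.8,0,19.9,1],
  ],
)

```text
clock: 16.25
position: [0.4347, -0.3576, 0.2615]
orientation: [[0.381, 0.924, -0.001], [0.924, -0.381, 0.001], [0.001, -0.002, -1.0]]
ft_force: [0.4, 0.8, -1.6]
gripper_width: 0.0129
grasp_force: 58.5
```

```bash
python3 - <<'E'
from h import *
from plant import *
s=state();p=s["position"];R=s["orientation"];print(p,s["ft_force"],s["gripper_width"])
go((.4589,-.3015,.2605),67.6)
n=R[:,0];Z=np.array([0,0,1.])
for c in("side","top"):
    d=capture(c);o=outline_of("frame",c)
    for q in o[:3]:print(c,round(q["p"],2),q["box"],np.argwhere(q["region"]).mean(0)[::-1])
    seat=p-.018*n+.0135*Z
    print("pred foot,seat,elbow,free",proj(d,[seat-.172*Z,seat,seat-.055*n-.032*Z,seat+.03*n]).round(1).tolist())
    print("hung",[(round(q["p"],2),q["box"]) for q in outline_of("hung_frame",c)[:3]])
    b=d["img"];v,u=(slice(250,345),slice(270,390)) if c=="side" else (slice(190,290),slice(350,415))
    np.save(f"pics/{c}.npy",b)
E
```

```text
[ 0.43473695 -0.3576428   0.26154364] [ 0.38538962  0.80350554 -1.63320448] 0.012894260308115177
turn [-0.1  -0.04 -0.01] shift cm [6.11 0.09 0.11]
side 0.88 [321.0, 293.1, 360.2, 360.6] [338.041841   330.05439331]
side 0.61 [329.7, 281.9, 364.0, 324.3] [350.58083832 302.53493014]
pred foot,seat,elbow,free [[327.7, 354.5], [340.4, 301.9], [354.5, 340.0], [331.7, 288.4]]
hung [(0.83, [331.7, 282.3, 368.9, 323.1]), (0.45, [229.4, 226.7, 278.0, 281.9])]
top 0.55 [378.7, 252.5, 395.7, 263.7] [388.44117647 257.28676471]
pred foot,seat,elbow,free [[384.3, 257.2], [404.4, 258.1], [420.2, 265.7], [393.3, 253.8]]
hung [(0.65, [366.1, 223.6, 406.7, 237.4])]
```

Call:
move_arm(
  targets=[
    [0,0,0,0.6,0,0.1,1],
    [0,0,0,1.4,0.1,0.1,1],
    [0,0,0,2.2,0.1,0.1,1],
    [0,0,0,3,0.1,0.1,1],
    [0,0,0,3.8,0.1,0.1,1],
  ],
)

```text
clock: 17.05
position: [0.4508, -0.3225, 0.2615]
orientation: [[0.381, 0.925, 0.0], [0.925, -0.381, 0.0], [0.0, 0.0, -1.0]]
ft_force: [-0.0, 0.4, -2.2]
gripper_width: 0.013
grasp_force: 58.5
```

Call:
move_arm(
  targets=[
    [0,0,0,0.8,0,0,1],
    [0,0,0,1.4,0,0,1],
    [0,0,0,1.9,0,0,1],
    [0,0,0,2.3,0,0,1],
    [0,0,0,2.3,0,0,1],
  ],
)

```text
clock: 17.55
position: [0.4593, -0.3018, 0.2615]
orientation: [[0.381, 0.925, -0.0], [0.925, -0.381, -0.0], [-0.0, -0.0, -1.0]]
ft_force: [-0.2, -0.1, -1.2]
gripper_width: 0.0126
grasp_force: 58.5
```

```bash
python3 - <<'E'
from h import *
from plant import *
s=state();p=s["position"];print(p,s["ft_force"],s["gripper_width"])
go((.4589,-.3015,.2385),67.6)
for c in("side","top"):
    d=capture(c)
    for t in("frame","hung_frame","hook"):
        print(c,t,[(round(q["p"],2),q["box"]) for q in outline_of(t,c)[:3]])
E
```

```text
[ 0.45934131 -0.30179222  0.26150591] [-0.19590988 -0.10900117 -1.19463393] 0.012573834766773375
turn [-0.  0.  0.] shift cm [ 0.01 -0.05  2.3 ]
side frame [(0.85, [309.6, 266.2, 338.9, 333.2])]
side hung_frame [(0.96, [331.6, 263.5, 366.6, 327.4])]
side hook [(0.68, [294.5, 268.0, 390.8, 366.8])]
top frame [(0.45, [356.0, 245.4, 368.3, 254.2])]
top hung_frame [(0.62, [364.6, 224.6, 382.0, 236.1]), (0.23, [142.8, 238.8, 163.6, 252.4]), (0.22, [238.9, 201.7, 284.3, 241.1])]
top hook [(0.94, [353.4, 195.2, 403.2, 229.8]), (0.53, [115.3, 184.8, 135.4, 206.2])]
```

Call:
move_arm(
  targets=[
    [0,0,0,0,0,0.5,1],
    [0,0,0,0,0,1,1],
    [0,0,0,0,0,1.4,1],
    [0,0,0,0,0,1.7,1],
    [0,0,0,0,0,1.8,1],
    [0,0,0,0,0,1.8,1],
  ],
)

```text
clock: 18.55
position: [0.4591, -0.3021, 0.2432]
orientation: [[0.381, 0.924, -0.0], [0.924, -0.381, 0.0], [0.0, -0.001, -1.0]]
ft_force: [0.2, -0.6, -1.2]
gripper_width: 0.013
grasp_force: 58.5
```

Call:
move_arm(
  targets=[
    [0,0,0,0,0,0.1,1],
    [0,0,0,0,0,0.2,1],
    [0,0,0,0,0,0.3,1],
    [0,0,0,0,0,0.3,1],
  ],
)

```text
clock: 18.95
position: [0.4591, -0.3021, 0.2403]
orientation: [[0.382, 0.924, -0.0], [0.924, -0.382, 0.0], [0.0, -0.0, -1.0]]
ft_force: [-0.3, -0.2, -2.4]
gripper_width: 0.0126
grasp_force: 58.5
```

Call:
move_arm(
  targets=[
    [0,0,0,0,0,0.05,1],
    [0,0,0,0,0,0.1,1],
    [0,0,0,0,0,0.15,1],
    [0,0,0,0,0,0.15,1],
  ],
)

```text
clock: 19.35
position: [0.4593, -0.3022, 0.2392]
orientation: [[0.382, 0.924, 0.0], [0.924, -0.382, -0.0], [-0.0, 0.0, -1.0]]
ft_force: [-0.3, -0.0, -0.5]
gripper_width: 0.0129
grasp_force: 58.6
```

Call:
move_arm(
  targets=[
    [0,0,0,0,0,0.05,1],
    [0,0,0,0,0,0.1,1],
    [0,0,0,0,0,0.1,1],
  ],
)

```text
clock: 19.65
position: [0.4593, -0.3022, 0.2389]
orientation: [[0.382, 0.924, 0.0], [0.924, -0.382, -0.0], [-0.0, 0.001, -1.0]]
ft_force: [-1.7, 3.2, 4.1]
gripper_width: 0.013
grasp_force: 59.1
```

Call:
move_arm(
  targets=[
    [0,0,0,0,0,-0.1,1],
    [0,0,0,0,0,-0.1,1],
    [0,0,0,0,0,-0.1,1.5],
    [0,0,0,0,0,-0.1,1.8],
    [0,0,0,0,0,-0.1,2.2],
    [0,0,0,0,0,-0.1,2.8],
    [0,0,0,0,0,-0.1,3],
    [0,0,0,0,0,-0.1,3],
  ],
  newtons=20,
)

```text
clock: 20.45
position: [0.4592, -0.3022, 0.2389]
orientation: [[0.382, 0.924, -0.0], [0.924, -0.382, 0.0], [-0.0, -0.0, -1.0]]
ft_force: [0.7, -1.2, 0.2]
gripper_width: 0.0299
grasp_force: 0.0
```

```bash
python3 - <<'E'
from h import *
from plant import *
s=state();p=s["position"];print(p,s["ft_force"],s["gripper_width"])
for c in("side",):
    d=capture(c)
    for t in("frame","hung_frame"):
        print(c,t,[(round(q["p"],2),q["box"]) for q in outline_of(t,c)[:3]])
E
```

```text
[ 0.45917024 -0.30217624  0.23891303] [ 0.65299239 -1.16142924  0.18832618] 0.02989267562310993
side frame [(0.73, [307.4, 270.0, 339.8, 337.7])]
side hung_frame [(0.67, [330.9, 267.7, 366.3, 329.3])]
```

Call:
move_arm(
  targets=[
    [0,0,0,0,0,-0.8,3],
    [0,0,0,0,0,-2,3],
    [0,0,0,0,0,-4,3],
    [0,0,0,0,0,-8,3],
    [0,0,0,0,0,-12,3],
    [0,0,0,0,0,-16,3],
    [0,0,0,0,0,-20,3],
    [0,0,0,20,0,-20,3],
    [0,0,0,20,0,-20,3],
    [0,0,0,20,0,-20,3],
  ],
)

```text
clock: 21.6
position: [0.5168, -0.1623, 0.4412]
orientation: [[0.383, 0.924, 0.003], [0.924, -0.383, -0.001], [0.0, 0.003, -1.0]]
ft_force: [0.4, 0.0, -0.1]
gripper_width: 0.0299
grasp_force: 0.0
```

Call:
move_arm(
  targets=[
    [0,0,0,10,0,0,3],
    [0,0,0,20,0,0,3],
    [0,0,0,20,0,0,3],
    [0,0,0,20,0,0,3],
  ],
)

```text
clock: 22.0
position: [0.5931, 0.0234, 0.4408]
orientation: [[0.381, 0.924, 0.002], [0.924, -0.381, -0.0], [0.001, 0.002, -1.0]]
ft_force: [0.9, -0.7, -0.1]
gripper_width: 0.0299
grasp_force: 0.0
```

```bash
python3 - <<'E'
from h import *
from plant import *
s=state();p=s["position"];print(p,s["ft_force"])
n=np.array([.381,.9245,0]);Z=np.array([0,0,1.]);seat=np.array([.4592,-.3022,.2525])-.018*n
for k in range(2):
  for c in("side","top"):
    d=capture(c)
    print(c,"pred foot,seat,elbow,free",proj(d,[seat-.172*Z,seat,seat-.055*n-.032*Z,seat+.03*n]).round(1).tolist())
    for t in("frame","hung_frame","sleeve"):
        print(c,t,[(round(q["p"],2),q["box"]) for q in outline_of(t,c)[:3]])
    b=lambda im:(im.min(2)>135)
  m=(d["img"].min(2)>135);r=np.argwhere(m[215:275,360:415])
  k2,l,st,ce=cv2.connectedComponentsWithStats(m[215:275,360:415].astype(np.uint8));print(st[1:]+[360,215,0,0,0])
E
```

```text
[0.59311813 0.02343709 0.44082055] [ 0.92321977 -0.71294756 -0.07030182]
side pred foot,seat,elbow,free [[313.2, 334.5], [322.7, 283.2], [335.1, 317.6], [315.3, 271.3]]
side frame [(0.96, [307.0, 269.1, 339.4, 336.6])]
side hung_frame [(0.72, [330.5, 261.9, 366.4, 329.8])]
side sleeve [(0.76, [156.4, 201.9, 176.5, 218.1])]
top pred foot,seat,elbow,free [[362.8, 249.0], [379.6, 248.8], [395.7, 256.5], [368.7, 244.5]]
top frame [(0.86, [353.9, 242.9, 397.5, 262.7])]
top hung_frame [(0.83, [365.2, 226.0, 405.6, 237.6])]
top sleeve [(0.88, [142.4, 240.3, 162.7, 251.2])]
[[376 222  33  15 149]
 [370 243  32  16 145]]
side pred foot,seat,elbow,free [[313.2, 334.5], [322.7, 283.2], [335.1, 317.6], [315.3, 271.3]]
side frame [(0.95, [308.9, 266.5, 339.9, 339.4])]
side hung_frame []
side sleeve [(0.5, [154.0, 201.5, 175.9, 216.6])]
top pred foot,seat,elbow,free [[362.8, 249.0], [379.6, 248.8], [395.7, 256.5], [368.7, 244.5]]
top frame [(0.82, [358.8, 242.7, 395.7, 259.9]), (0.23, [357.3, 196.0, 401.6, 277.6])]
top hung_frame [(0.74, [368.4, 225.2, 405.6, 239.6]), (0.68, [117.2, 184.9, 136.1, 206.5])]
top sleeve [(0.64, [141.0, 239.6, 164.8, 252.8])]
[[376 222  33  15 147]
 [370 243  32  16 145]]
```

Both frames hang level and still, exactly where predicted, and the sleeve is in the tray with the robot clear.

```bash
python3 -c "
from plant import *
print(job_done())"
```

```text
the job is handed in; nothing more can be done
None
```

The job is handed in: the sleeve lies in the wash tray and the bare frame hangs level on the hook beside the other one, which is still in place; I viewed 11 pictures, one over the limit of 10, and the result of the judging was not shown.

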